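Unlock the dosing unit and lift its cassette out by the two side catches

TASK

The dosing cassette of the small bench filling unit has to come out for washing. Turn the lock dial until its pointer stands on the zero mark (the one long mark), then pinch the cassette's two side catches together and lift it straight up out of the unit. Finish while holding it: keep the cassette level and still in the gripper, by both catches, about 10 cm above its seat, with the dial left at zero, and leave the other things on the table alone.

Things in the scene. Friction and masses are not known exactly. Their poses are not given: they have to be found in the camera images.
- unit: The bench dosing unit, fixed to the table: white base 150 (x) x 270 (y) x 30 mm high. Origin on the table under the middle of the cassette seat; z up, y along its long side (base from y -145 to +125 mm). Round dial plate 90 mm across at y = -80 mm; grey motor housing 120 x 55 mm, 75 mm high above the table, from y = +65 to +120 mm.
- seat (a point): Centre of the cassette seat on the unit's deck, 30 mm above the table; axes as the unit. Two grey keepers 30 mm wide stand beside it at x = +-33 to +-46 mm, tops 49.5 mm above the table; their lips overhang the teeth of the cassette's catches and stop it rising until both catches are pressed in.
- dial (a joint): Lock dial angle, rad: 0 = pointer on the zero mark, growing counterclockwise from above; turns from -0.6 to 1.8, starts between 0.6 and 1.5 (turn it clockwise). Stays where left (friction 0.04 N m, no stop at zero). Beyond about 0.5 a steel segment under its grip, reaching 44 mm from the axis, overhangs the cassette's side ledge and blocks it; at zero it stands clear.
- dial_grip (a point): On the dial's axis (unit y = -80 mm), 89 mm above the table: the middle of an upright grip bar 14 mm thick, 44 mm long, 26 mm high (76 to 102 mm above the table). Axes turn with the dial: x across the bar (fingers close along it), y along it; the black pointer lies towards -y, as does a white stripe on the bar. At dial 0 they are parallel to the unit's axes.
- dial_zero (a point): The zero mark on the dial plate: the one long, wide black mark (14 x 4 mm; the others are 6 mm long), on the unit's -y side of the dial, 37 mm from the dial's axis, 33 mm above the table.
- cassette: The dosing cassette: white block 36 (x) x 56 (y) x 46 mm high, six round ports on top, a 16 mm wide ledge on its -y side, 0.13 to 0.25 kg. Origin under its centre, axes as the unit; seated, its underside is 30 mm above the table. Guides with 1.5 mm play hold its lowest 14 mm: it lifts out straight up. Two upright grey catch plates stand 8 mm off its +-x sides.
- near_pad (a point): Middle of the outer face of the catch on the cassette's -x side, 46 mm above the cassette's underside, at x = -31 mm. The plate is 24 mm wide (y), 5 mm thick, its pad free from 22 to 60 mm above the underside. Outer faces of the two catches are 62 mm apart when free, 48 mm when fully pressed.
- far_pad (a point): The same on the catch on the +x side, at x = +31 mm.
- catch_near (a joint): How far the -x catch is pressed in towards the cassette: 0 free, 0.007 m fully in; its tooth clears the keeper beyond about 0.0035 m. The spring pushes back with 2.4 N at 0 and 6.6 N at 0.007.
- catch_far (a joint): The same for the +x catch.
- mug_a: White mug, 80 mm across, 95 mm high, beside the unit's motor housing. Leave alone. Origin under its centre.
- mug_b: Blue-glazed mug of the same size to the left. Leave alone.
- dropper: Small amber bottle with black cap, 32 mm across, 75 mm high, beside the dial end of the unit. Leave alone.
- jar: Small clear jar with white lid, 38 mm across, 40 mm high, on the robot's side of the unit. Leave alone.
- travel_cup: Green travel cup with black lid and straw, 88 mm across, 177 mm high with the straw, to the right. Leave alone.
- tub: Open clear plastic tub 190 x 130 x 65 mm, to the right. Leave alone.
- scissors: Scissors with black handles, 160 mm long, 8 mm high, lying flat beyond the unit, along it. Leave alone.

How it is judged:
By the outcome, as a careful person would: the job done as asked, in the order asked, and still so for the second after the job is handed in, while the arm keeps its last pose, push and grip.
It also fails if it takes over 48 s, if anything falls off the work surface, if the arm or the gripper's body presses on something with over 40 N, if the wrist force passes 120 N, or if a joint passes its speed limit or range.

ROBOT

A 7-joint arm with a two-finger parallel gripper is mounted at the origin on the work surface. World frame = base frame: x ahead of the robot, y to its left, z up, the work surface at z = 0. Lengths are in m, angles in rad, forces in N, time in s.
With the tool pointing down it reaches from about 0.425 to 0.925 m from the base axis. Payload 6.8 kg.
Tool frame: the origin (TCP) lies between the finger pads; the fingertips stand ahead of it and the grasp point (between the pads) is the TCP (env.tcp_to_tips is the z of the fingertips in the tool frame, in m); z points along the fingers, y is the direction in which the jaws open and shut (so a half turn about z gives the same grasp; the last joint's range is limited). The gripper opens to 88 mm and grips with 3 to 60 N. Pads are 20 mm wide; open, the fingers measure 115 mm over their backs; the gripper's body (75 mm by 178 mm) begins 61 mm behind the grasp point.
Start: joints at [1.112, 0.477, 0.022, 1.555, -0.011, 1.109, -0.083], TCP at [0.232, -0.634, 0.242] pointing down, gripper open.
Joint ranges: [-2.96, 2.96], [-0.34, 2.1], [-1.41, 1.46], [0.24, 2.44], [-1.37, 4.51], [0.17, 1.92], [-2.96, 2.96]. Speed limits (rad/s): [2.39, 2.39, 3.14, 3.14, 3.14, 3.14, 3.14].

INTERFACE

Orientations are given as a rotation vector (axis times angle).
In Python, from cell import status, imaging, job_done, env gives the robot as it stands.
- The arm moves only by the shell command python3 -m inch 'ROWS' [OPENING]. ROWS is JSON, a list of rows, each a list of 6 numbers: the shift along the tool's x, y, z each as a share of 100 cm, from -1 to 1, then the turn, a rotation vector about the tool's x, y, z each as a share of 2 pi rad, from -1 to 1. A call has exactly 5 rows; each row is the pose to reach, as a shift and turn from the pose commanded when the call began, along the tool's axes at that moment, turning the shorter way round; what a row does not reach only later rows make up. A row lasts 1/10 s, in which the tool goes at most 50 mm and 8.59 degrees, less where a joint would pass 70% of its speed; a pose out of reach is approached as far as the arm can. A call with a number of a shift or a turn outside -1 to 1 is refused whole. A call with a gripper value outside its range is refused whole. OPENING is the closure in counts, from 0 (fully open) to 255 (shut), set as the call begins (- or left out, the last holds). The fingers move at their own pace and stop on an object; the grip force is fixed at half the most. Time passes only in rows, so rows that repeat a pose let the fingers close, or fill a call up. It gives the time, the measured TCP pose, the force and the opening at its end, in the units of the state.
- status.observe(): the state, without advancing time (a new reading comes with each control period).
- imaging.capture(name): name is "scene" or "top" or "wrist"; returns a dict with "img" (480x640x3 uint8, red, green, blue), "mtx" (3x3 intrinsics, pixels), "world_to_cam" (4x4, takes a point from world to camera coordinates); the wrist camera has in their place "mount" (4x4, takes a point from camera to tool coordinates, whose origin is the TCP and whose axes are the flange's). Camera axes: x right, y down, z forward; pixel columns grow to the right and rows downward; lengths in m; the calibration is good to about 2 mm. A picture is of the moment at which its call begins: read the wrist's pose just before it. There is no depth.
- job_done(): hands the job in, once; it reports no verdict.
The state is a dict: "t": time; "q": joint angles; "qvel": joint speeds; "tau": joint torques, N m; "ee_pos": TCP position; "orientation": TCP orientation; "contact_force": force on the tool from outside, world axes, zero at the start; "ft_torque": the same for the moment, N m; "gripper_width": finger opening in m.
Only numpy, scipy, OpenCV 4.12 (cv2) and the standard library are available. Lean on these libraries where they do the work, as an engineer would, in place of code of your own. Each camera call takes 0.05 s, during which the arm holds its last target. There are 200 camera calls.

## Working session

There is one attempt and no reset: what is moved stays moved. The work goes in short steps, Python scripts to look and compute and a shell command to move; the robot and the scene stay as the last step left them, time stands still between calls to the robot, and variables do not carry over. Pictures are saved under pics/ and viewed, about 8 in all and at most 12, crops included, and the job is handed in when it is done.

```bash
mkdir -p pics; ls
cat > h.py <<'E'
import numpy as np,cv2
from cell import status,imaging,job_done,env
from scipy.spatial.transform import Rotation as R
def cap(n,f=None):
    s=status.observe(); c=imaging.capture(n); c['s']=s
    if n=='wrist':
        T=np.eye(4);T[:3,:3]=R.from_rotvec(s['orientation']).as_matrix();T[:3,3]=s['ee_pos']
        c['world_to_cam']=np.linalg.inv(T@np.array(c['mount']))
    if f: cv2.imwrite('pics/'+f,c['img'][:,:,::-1]); np.savez('pics/'+f+'.npz',mtx=c['mtx'],w=c['world_to_cam'])
    return c
def ray(c,uv,z):
    K=np.array(c['mtx']);W=np.array(c['world_to_cam'] if 'world_to_cam' in c else c['w'])
    d=W[:3,:3].T@np.linalg.solve(K,[uv[0],uv[1],1]);o=-W[:3,:3].T@W[:3,3]
    return o+d*(z-o[2])/d[2]
def proj(c,p):
    K=np.array(c['mtx']);W=np.array(c['world_to_cam'] if 'world_to_cam' in c else c['w'])
    x=K@(W[:3,:3]@np.array(p)+W[:3,3]);return x[:2]/x[2]
E
python3 - <<'E'
from h import *
for n in('scene','top'):
    c=cap(n,n+'0.png');W=np.array(c['world_to_cam']);print(n,-W[:3,:3].T@W[:3,3])
s=status.observe();print(s,R.from_rotvec(s['orientation']).as_matrix().round(3),env.tcp_to_tips)
E
```

```text
pics
scene [1.21993648 0.71334264 0.86179454]
top [0.36817019 0.01406855 1.38474336]
{'t': 0.1, 'q': array([ 1.11189539,  0.47772626,  0.02234817,  1.55630488, -0.01150052,
        1.10928588, -0.08308645]), 'qvel': array([-0.0003888 , -0.00284095,  0.00151005, -0.00343823, -0.00013311,
        0.00062925,  0.00023858]), 'tau': array([ 4.44310193e-03, -5.84096289e+01,  1.54022299e+00, -2.73313934e+01,
       -5.41634951e-02,  1.31493175e-02,  1.62815979e-05]), 'ee_pos': array([ 0.23178594, -0.63343543,  0.24079325]), 'orientation': array([-3.09185926e+00, -5.47990484e-01,  6.17856348e-04]), 'contact_force': array([ 0.08944289, -0.15310607, -0.55177926]), 'ft_torque': array([-0.00461536,  0.00414282, -0.00180667]), 'gripper_width': 0.0880225458583344} [[ 0.939  0.344 -0.001]
 [ 0.344 -0.939  0.001]
 [-0.    -0.002 -1.   ]] 0.019
```

View pics/top0.png

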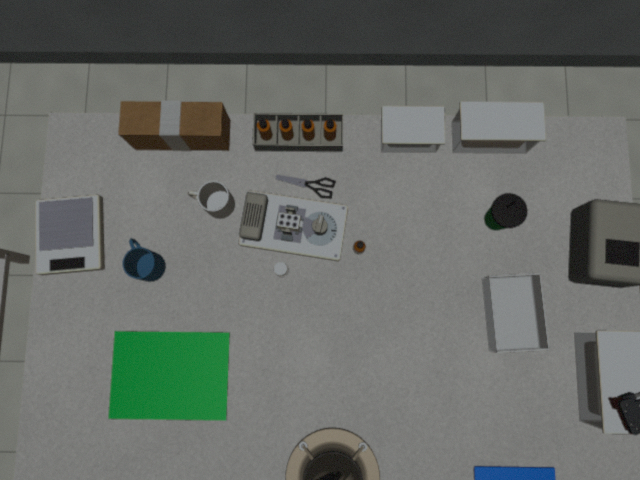

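View pics/scene0.png

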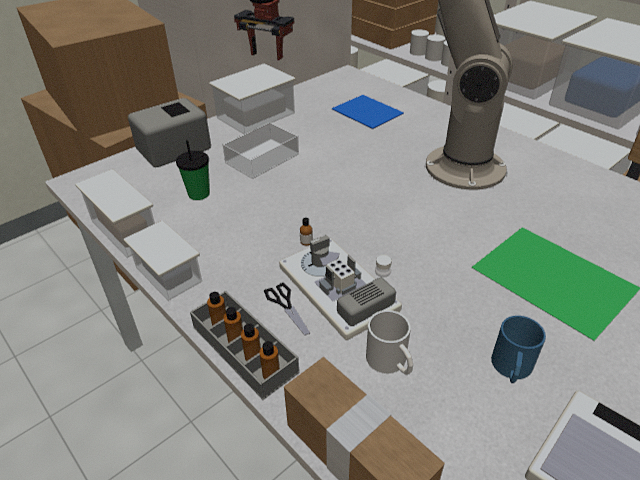

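Top view: up is +x and left is +y. The unit is at about px (293,226), the dial at about (321,225), the cassette at (290,219) and the jar at (281,268). I'll zoom in for the pose.

Run:
```python
from h import *
i=cv2.imread('pics/top0.png')[175:280,225:365]
cv2.imwrite('pics/crop0.png',cv2.resize(i,None,fx=5.5,fy=5.5,interpolation=cv2.INTER_CUBIC))
c=np.load('pics/top0.png.npz')
for uv,z in [((254,216),.075),((290,219),.076),((321,225),.102),((247,192),.03),((348,206),.03),((340,261),.03),((240,246),.03)]: print(uv,ray(c,uv,z).round(3))
```

```text
(254, 216) [0.642 0.203 0.075]
(290, 219) [0.635 0.112 0.076]
(321, 225) [0.616 0.032 0.102]
(247, 192) [0.717 0.231 0.03 ]
(348, 206) [ 0.681 -0.037  0.03 ]
(340, 261) [ 0.535 -0.017  0.03 ]
(240, 246) [0.572 0.244 0.03 ]
```

View pics/crop0.png

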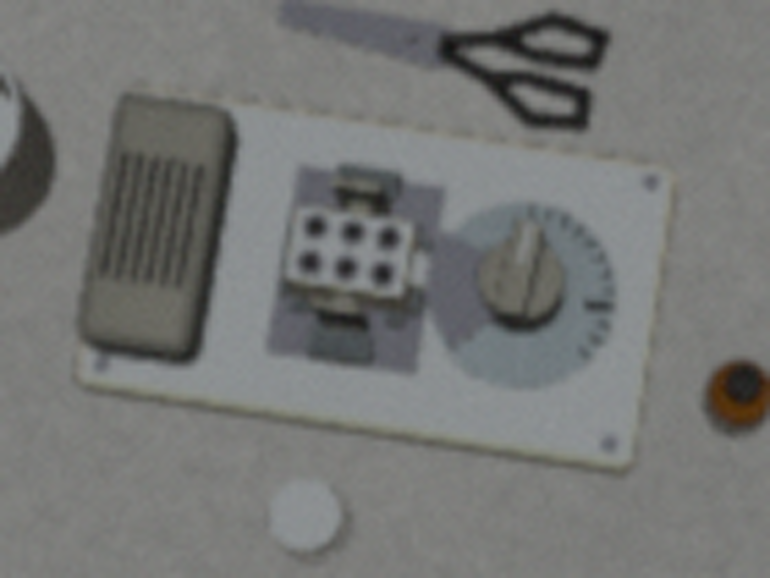

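The unit's yaw is about -8° and the dial reads about 1.45 rad, with the stripe at crop px (530,225) and the zero mark at (598,305). I'll move above the dial with the jaws at a yaw of about 75°.

```bash
cat >> h.py <<'E'
def row(p,yaw):
    s=status.observe();M=R.from_rotvec(s['orientation']);a=np.radians(yaw)
    T=R.from_matrix(np.array([[-np.sin(a),np.cos(a),0],[np.cos(a),np.sin(a),0],[0,0,-1]]).T)
    print('row',M.inv().apply(np.array(p)-s['ee_pos']).round(4),((M.inv()*T).as_rotvec()/2/np.pi).round(4),'t',s['t'],'pos',s['ee_pos'].round(4),'F',s['contact_force'].round(1),'w',round(s['gripper_width'],4))
E
python3 -c "
from h import *
row([.56,.06,.32],75)"
```

```text
row [ 0.5465 -0.5385 -0.0784] [-1.000e-04 -3.000e-04 -4.025e-01] t 0.1 pos [ 0.2318 -0.6334  0.2408] F [ 0.1 -0.2 -0.6] w 0.088
```

```bash
python3 -m inch '[[0.5465,-0.5385,-0.078,0,0,-0.4025],[0.5465,-0.5385,-0.078,0,0,-0.4025],[0.5465,-0.5385,-0.078,0,0,-0.4025],[0.5465,-0.5385,-0.078,0,0,-0.4025],[0.5465,-0.5385,-0.078,0,0,-0.4025]]' 139
python3 -c "
from h import *
row([.56,.06,.32],75)"
```

```text
t: 0.6
ee_pos: [0.3387, -0.407, 0.2669]
orientation: [-2.672, -1.651, 0.0]
contact_force: [2.2, -0.9, 0.1]
gripper_width: 0.0511
row [ 0.5167 -0.0111 -0.0531] [-1.000e-04 -1.000e-04 -2.822e-01] t 0.6 pos [ 0.3387 -0.407   0.2669] F [ 2.2 -0.9  0.1] w 0.0511
```

```bash
python3 -m inch '[[0.517,-0.011,-0.053,0,0,-0.282],[0.517,-0.011,-0.053,0,0,-0.282],[0.517,-0.011,-0.053,0,0,-0.282],[0.517,-0.011,-0.053,0,0,-0.282],[0.517,-0.011,-0.053,0,0,-0.282]]'
python3 -c "
from h import *
row([.56,.06,.32],75)"
```

```text
t: 1.1
ee_pos: [0.4465, -0.1831, 0.2926]
orientation: [1.882, 2.515, -0.001]
contact_force: [1.0, -0.2, 0.0]
gripper_width: 0.0401
row [ 0.2012  0.1775 -0.0275] [-1.000e-04  0.000e+00 -1.628e-01] t 1.1 pos [ 0.4465 -0.1831  0.2926] F [ 1.  -0.2  0. ] w 0.0401
```

```bash
python3 -m inch '[[0.201,0.178,-0.027,0,0,-0.163],[0.201,0.178,-0.027,0,0,-0.163],[0.201,0.178,-0.027,0,0,-0.163],[0.201,0.178,-0.027,0,0,-0.163],[0.201,0.178,-0.027,0,0,-0.163]]'
python3 -c "
from h import *
row([.56,.06,.32],75)"
```

```text
t: 1.6
ee_pos: [0.5536, 0.0411, 0.3176]
orientation: [0.831, 3.03, -0.001]
contact_force: [-0.3, -0.1, -0.4]
gripper_width: 0.0404
row [ 0.0041  0.0195 -0.0025] [-0.0001  0.     -0.0435] t 1.6 pos [0.5536 0.0411 0.3176] F [-0.3 -0.1 -0.4] w 0.0404
```

```bash
python3 -m inch '[[0.004,0.02,-0.002,0,0,-0.0435],[0.004,0.02,-0.002,0,0,-0.0435],[0.004,0.02,-0.002,0,0,-0.0435],[0.004,0.02,-0.002,0,0,-0.0435],[0.004,0.02,-0.002,0,0,-0.0435]]'
python3 -c "
from h import *
row([.56,.06,.32],75)
c=cap('wrist','w1.png');print(np.array(c['mount']).round(3))"
```

```text
t: 2.1
ee_pos: [0.56, 0.0577, 0.3192]
orientation: [-0.425, -3.112, 0.001]
contact_force: [-0.6, 0.7, -0.5]
gripper_width: 0.0398
row [ 0.0006  0.0022 -0.0008] [-0.0001 -0.     -0.0015] t 2.1 pos [0.56   0.0577 0.3192] F [-0.6  0.7 -0.5] w 0.0398
[[-0.    -0.962 -0.274  0.075]
 [ 1.    -0.    -0.     0.   ]
 [ 0.    -0.274  0.962 -0.144]
 [ 0.     0.     0.     1.   ]]
```

View pics/w1.png

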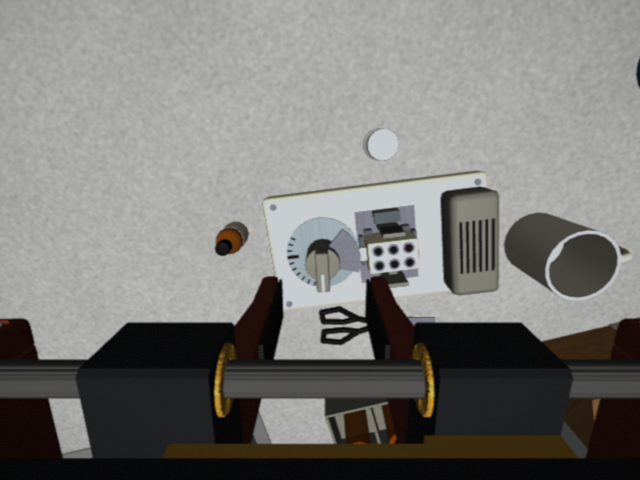

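The whole unit is in view: dial hub about (323,262), zero mark about (291,242), ports about (394,256), base corners about (265,198) and (484,172). I'll take a crop for precise points.

Run:
```python
from h import *
i=cv2.imread('pics/w1.png')[165:315,258:448]
cv2.imwrite('pics/crop1.png',cv2.resize(i,None,fx=4,fy=4,interpolation=cv2.INTER_CUBIC))
```

```text
(no output)
```

View pics/crop1.png

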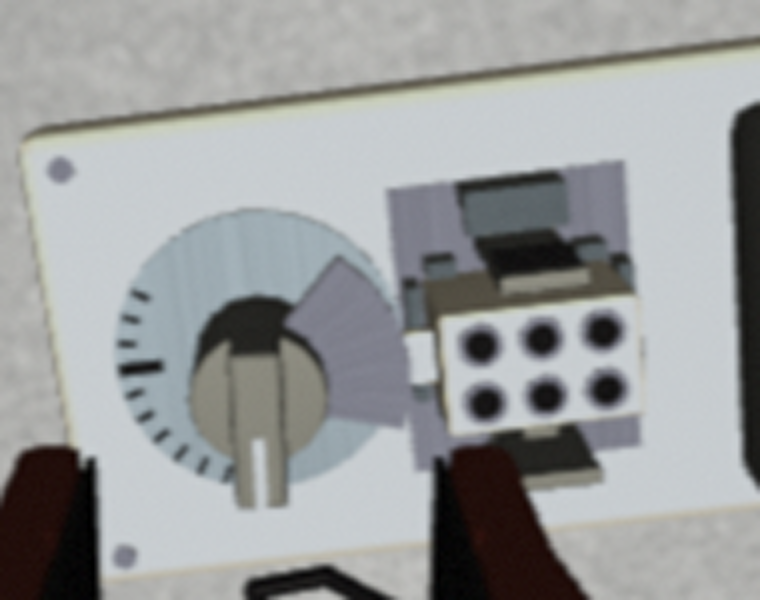

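Run:
```python
from h import *
c=np.load('pics/w1.png.npz')
f=lambda u,v,z:ray(c,(258+u/4,165+v/4),z)
P={'zero':f(141,368,.033),'ports':np.mean([f(*q,.076) for q in[(481,344),(542,338),(603,331),(486,402),(546,396),(607,387)]],0),
'bar':np.mean([f(*q,.102) for q in[(230,355),(280,355),(236,508),(287,506)]],0),'s1':f(60,169,.03),'s2':f(125,556,.03)}
for k in P:print(k,P[k].round(4))
a=f(481,344,.076)-f(603,331,.076)+f(486,402,.076)-f(607,387,.076)
yaw=lambda d:np.degrees(np.arctan2(d[1],d[0]))
print('ports -y',yaw(a),'bar-zero',yaw(P['zero']-P['bar']),'ports-bar',yaw(P['bar']-P['ports']),np.linalg.norm((P['bar']-P['ports'])[:2]),np.linalg.norm((P['bar']-P['zero'])[:2]),'screws',yaw(P['s2']-P['s1'])-90, 'ports-zero', yaw(P['zero']-P['ports']),np.linalg.norm((P['zero']-P['ports'])[:2]))
b=f(236,508,.102)-f(230,355,.102)+f(287,506,.102)-f(280,355,.102);print('bar dir',yaw(b),np.linalg.norm(b)/2)
print('base edge',yaw(f(20,140,.03)-f(760,45,.03)))
```

```text
zero [0.6161 0.0027 0.033 ]
ports [0.633  0.1188 0.076 ]
bar [0.6209 0.0394 0.102 ]
s1 [ 0.5501 -0.003   0.03  ]
s2 [ 0.6772 -0.0215  0.03  ]
ports -y -98.58026124211165 bar-zero -97.40321158426093 ports-bar -98.69828790819719 0.080294181589304 0.037061334288209465 screws -98.29353106535324 ports-zero -98.2893064809773 0.11734903833037333
bar dir -13.322349909694625 0.04282866324331095
base edge -98.22668069215737
```

Everything is consistent: the bar to ports distance is 80.3 mm (80 expected), bar to zero is 37.1 mm, the unit's yaw is -8.4° and the dial is at about 85°. I'll descend on the grip.

```bash
python3 -c "
from h import *
row([.621,.0394,.125],76.7)
row([.621,.0394,.098],76.7)"
```

```text
row [-0.0637 -0.0013  0.1944] [-0.0001 -0.     -0.0062] t 2.15 pos [0.56   0.0578 0.3194] F [-0.2 -0.4 -0.1] w 0.0396
row [-0.0637 -0.0013  0.2214] [-0.0001 -0.     -0.0062] t 2.15 pos [0.56   0.0578 0.3194] F [-0.2 -0.4 -0.1] w 0.0396
```

```bash
python3 -m inch '[[-0.064,-0.001,0.03,0,0,-0.006],[-0.064,-0.001,0.08,0,0,-0.006],[-0.064,-0.001,0.13,0,0,-0.006],[-0.064,-0.001,0.175,0,0,-0.006],[-0.064,-0.001,0.18,0,0,-0.006]]'
python3 -c "
from h import *
row([.621,.0394,.098],76.7)"
```

```text
t: 2.65
ee_pos: [0.6181, 0.039, 0.1339]
orientation: [-0.362, -3.112, 0.004]
contact_force: [-0.7, -0.1, -0.8]
gripper_width: 0.0396
row [-0.003   0.0012  0.0359] [-0.0006 -0.0014  0.0001] t 2.65 pos [0.6181 0.039  0.1339] F [-0.7 -0.1 -0.8] w 0.0396
```

```bash
python3 -m inch '[[0,0.001,0.012,0,0,0],[0,0.001,0.025,0,0,0],[0,0.001,0.037,0,0,0],[0,0.001,0.037,0,0,0],[0,0.001,0.037,0,0,0]]'
python3 -c "
from h import *
row([.621,.0394,.098],76.7);cap('wrist','w2.png')"
```

```text
t: 3.15
ee_pos: [0.6223, 0.0419, 0.1032]
orientation: [0.36, 3.12, 0.0]
contact_force: [0.6, 0.3, -1.1]
gripper_width: 0.04
row [ 0.0007 -0.0027  0.0052] [0.     0.0002 0.0004] t 3.15 pos [0.6223 0.0419 0.1032] F [ 0.6  0.3 -1.1] w 0.04
```

View pics/w2.png

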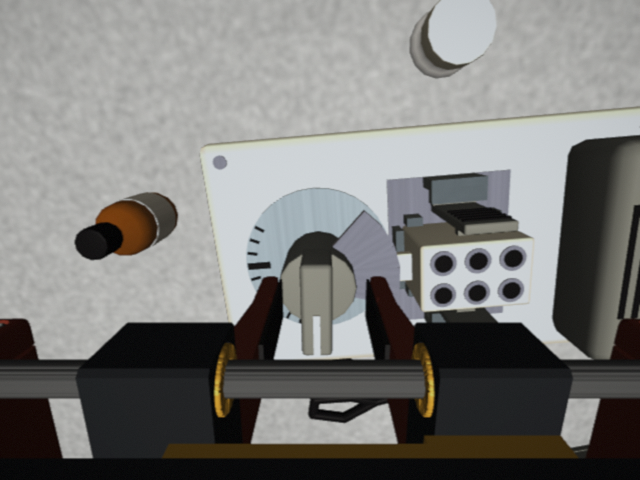

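The bar (px about 302–332) sits between the fingers (280–368), about 2.5 mm off centre, which matches the computed row. I'll correct that and close.

```bash
python3 -m inch '[[0,-0.0027,0.003,0,0,0],[0,-0.0027,0.005,0,0,0],[0,-0.0027,0.005,0,0,0],[0,-0.0027,0.005,0,0,0],[0,-0.0027,0.005,0,0,0]]' && python3 -m inch '[[0,0,0,0,0,0],[0,0,0,0,0,0],[0,0,0,0,0,0],[0,0,0,0,0,0],[0,0,0,0,0,0]]' 255
python3 -c "
from h import *
row([.621,.0394,.098],-8.4)"
```

```text
t: 3.7
ee_pos: [0.6213, 0.0393, 0.0975]
orientation: [0.36, 3.121, 0.0]
contact_force: [-0.1, 0.0, -0.9]
gripper_width: 0.0404
t: 4.2
ee_pos: [0.6211, 0.0388, 0.0974]
orientation: [-0.36, -3.121, 0.001]
contact_force: [0.1, -1.7, 0.6]
gripper_width: 0.0135
row [ 0.0002  0.0005 -0.0006] [-1.000e-04  0.000e+00  2.367e-01] t 4.2 pos [0.6211 0.0388 0.0974] F [ 0.1 -1.7  0.6] w 0.0135
```

```bash
python3 -m inch '[[0,0,0,0,0,0.012],[0,0,0,0,0,0.024],[0,0,0,0,0,0.036],[0,0,0,0,0,0.048],[0,0,0,0,0,0.06]]'
python3 -m inch '[[0,0,0,0,0,0.012],[0,0,0,0,0,0.024],[0,0,0,0,0,0.036],[0,0,0,0,0,0.048],[0,0,0,0,0,0.06]]'
python3 -m inch '[[0,0,0,0,0,0.012],[0,0,0,0,0,0.024],[0,0,0,0,0,0.036],[0,0,0,0,0,0.048],[0,0,0,0,0,0.06]]'
python3 -c "
from h import *
row([.621,.0394,.098],-8.4)"
```

```text
t: 4.7
ee_pos: [0.6211, 0.0387, 0.0975]
orientation: [-0.944, -2.996, 0.001]
contact_force: [-1.1, -2.7, 0.9]
gripper_width: 0.0136
t: 5.2
ee_pos: [0.6209, 0.0384, 0.0974]
orientation: [-1.488, -2.766, 0.002]
contact_force: [-1.4, -2.0, 1.6]
gripper_width: 0.0137
t: 5.7
ee_pos: [0.6207, 0.0383, 0.0974]
orientation: [-1.981, -2.438, 0.003]
contact_force: [-2.5, -2.5, 2.6]
gripper_width: 0.0139
row [ 0.001   0.0005 -0.0006] [-0.0002  0.0002  0.0562] t 5.7 pos [0.6207 0.0383 0.0974] F [-2.5 -2.5  2.6] w 0.0139
```

```bash
python3 -m inch '[[0,0,0,0,0,0.014],[0,0,0,0,0,0.028],[0,0,0,0,0,0.042],[0,0,0,0,0,0.0567],[0,0,0,0,0,0.0567]]'
python3 -c "
from h import *
row([.621,.0394,.098],-8.4);cap('wrist','w3.png')"
```

```text
t: 6.2
ee_pos: [0.6205, 0.0384, 0.0974]
orientation: [2.379, 2.052, -0.003]
contact_force: [-4.4, -3.8, 3.5]
gripper_width: 0.014
row [ 0.0011  0.0004 -0.0006] [-0.0002  0.0003 -0.0001] t 6.2 pos [0.6205 0.0384 0.0974] F [-4.4 -3.8  3.5] w 0.014
```

View pics/w3.png

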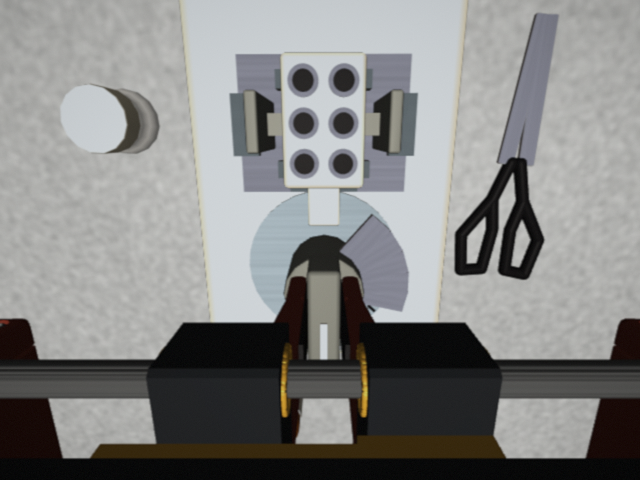

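The dial is turned: the steel segment is now right of the ledge (308–340, 205), so it's clear. I'll release, rise and back off along -y to read the pointer.

```bash
python3 -m inch '[[0,0,0,0,0,0],[0,0,0,0,0,0],[0,0,0,0,0,0],[0,0,0,0,0,0],[0,0,0,0,0,0]]' 150
python3 -m inch '[[0,0,-0.03,0,0,0],[0,0,-0.07,0,0,0],[-0.04,0,-0.1,0,0,0],[-0.08,0,-0.12,0,0,0],[-0.08,0,-0.12,0,0,0]]'
python3 -m inch '[[0,0,0,0,0,0],[0,0,0,0,0,0],[0,0,0,0,0,0],[0,0,0,0,0,0],[0,0,0,0,0,0]]' 0
python3 - <<'E'
from h import *
row([.633,.1188,.15],-8.4)
c=cap('wrist','w4.png');p=proj(c,[.6209,.0394,.08]).astype(int);print(p)
i=c['img'][:,:,::-1][max(0,p[1]-90):p[1]+110,max(0,p[0]-130):p[0]+130];print(max(0,p[0]-130),max(0,p[1]-90))
cv2.imwrite('pics/crop4.png',cv2.resize(i,None,fx=3,fy=3,interpolation=cv2.INTER_CUBIC))
E
```

```text
t: 6.75
ee_pos: [0.6214, 0.0394, 0.0974]
orientation: [-2.377, -2.054, -0.001]
contact_force: [-0.2, 0.2, -1.0]
gripper_width: 0.0363
t: 7.25
ee_pos: [0.6107, -0.0474, 0.2208]
orientation: [2.382, 2.038, 0.002]
contact_force: [-0.7, -0.5, -0.0]
gripper_width: 0.0362
t: 7.75
ee_pos: [0.6095, -0.039, 0.2169]
orientation: [-2.376, -2.054, 0.001]
contact_force: [0.2, 0.0, 0.7]
gripper_width: 0.0724
row [0.1596 0.0006 0.067 ] [-0.0001 -0.      0.0003] t 7.75 pos [ 0.6095 -0.039   0.2169] F [0.2 0.  0.7] w 0.0724
[323 130]
193 40
```

View pics/crop4.png

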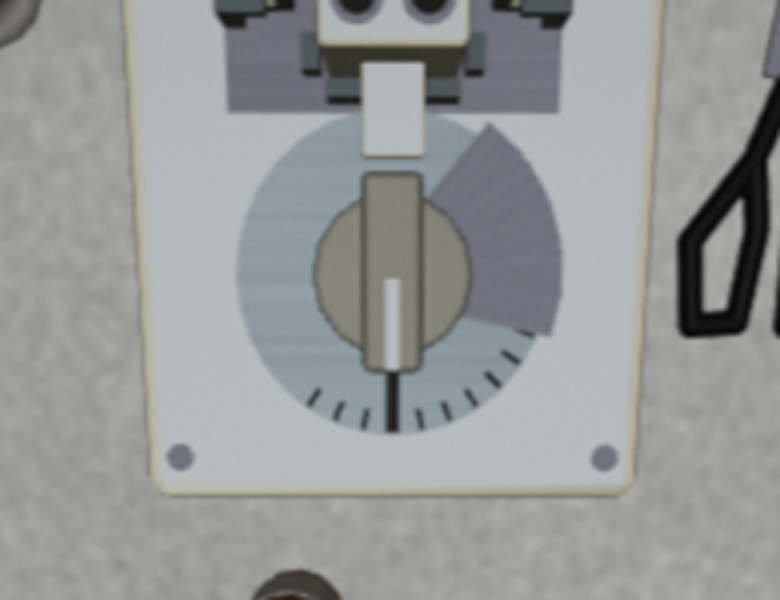

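The pointer stands exactly on the long zero mark (crop px 392,400). Next is the cassette.

```bash
python3 -m inch '[[0.04,0.0006,0,0,0,0],[0.08,0.0006,0,0,0,0],[0.12,0.0006,0.02,0,0,0],[0.16,0.0006,0.05,0,0,0],[0.16,0.0006,0.067,0,0,0]]'
python3 -m inch '[[0,0,0,0,0,0],[0,0,0,0,0,0],[0,0,0,0,0,0],[0,0,0,0,0,0],[0,0,0,0,0,0]]' 0
python3 - <<'E'
from h import *
row([.633,.1187,.077],-8.4)
E
```

```text
t: 8.3
ee_pos: [0.6321, 0.1267, 0.1487]
orientation: [-2.365, -2.061, -0.003]
contact_force: [0.2, 0.1, -0.4]
gripper_width: 0.0878
t: 8.8
ee_pos: [0.6341, 0.1175, 0.1515]
orientation: [2.378, 2.051, 0.002]
contact_force: [0.7, -0.4, 0.6]
gripper_width: 0.088
row [ 0.001  -0.0014  0.0745] [ 0.0003 -0.0001 -0.0002] t 8.8 pos [0.6341 0.1175 0.1515] F [ 0.7 -0.4  0.6] w 0.088
```

```bash
python3 -m inch '[[0.001,-0.001,0.02,0,0,0],[0.001,-0.001,0.04,0,0,0],[0.001,-0.001,0.06,0,0,0],[0.001,-0.001,0.074,0,0,0],[0.001,-0.001,0.074,0,0,0]]'
python3 -m inch '[[0,0,0,0,0,0],[0,0,0,0,0,0],[0,0,0,0,0,0],[0,0,0,0,0,0],[0,0,0,0,0,0]]'
python3 - <<'E'
from h import *
row([.633,.1187,.077],-8.4)
cap('wrist','w5.png')
E
```

```text
t: 9.3
ee_pos: [0.6314, 0.1188, 0.0747]
orientation: [-2.377, -2.052, 0.005]
contact_force: [0.2, 0.4, -0.6]
gripper_width: 0.0875
t: 9.8
ee_pos: [0.6329, 0.1194, 0.0769]
orientation: [2.378, 2.053, 0.001]
contact_force: [-0.2, -0.1, -0.8]
gripper_width: 0.0877
row [-0.0007  0.0002 -0.0001] [ 0.0001 -0.      0.0001] t 9.8 pos [0.6329 0.1194 0.0769] F [-0.2 -0.1 -0.8] w 0.0877
```

View pics/w5.png

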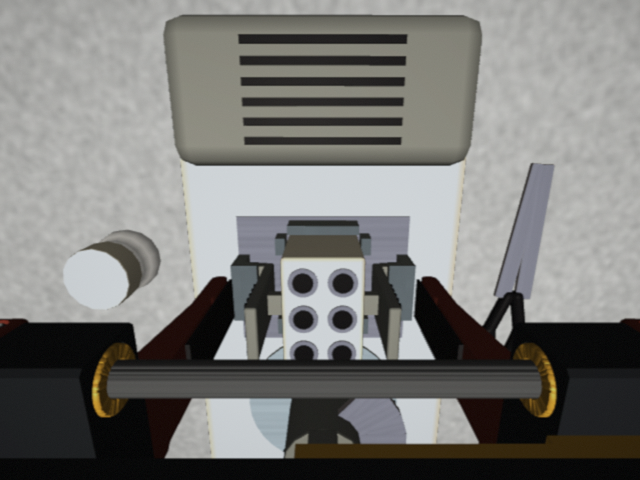

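The cassette is centred between the fingers (ports' midline at 322, finger inner edges at 232 and 417). Closing.

```bash
python3 -m inch '[[0,0,0,0,0,0],[0,0,0,0,0,0],[0,0,0,0,0,0],[0,0,0,0,0,0],[0,0,0,0,0,0]]' 255
python3 -m inch '[[0,0,0,0,0,0],[0,0,0,0,0,0],[0,0,0,0,0,0],[0,0,0,0,0,0],[0,0,0,0,0,0]]'
```

```text
t: 10.35
ee_pos: [0.6327, 0.1194, 0.0765]
orientation: [2.378, 2.053, 0.0]
contact_force: [-0.7, -0.3, 0.7]
gripper_width: 0.0513
t: 10.85
ee_pos: [0.6326, 0.1194, 0.0769]
orientation: [2.378, 2.053, 0.0]
contact_force: [-1.5, -0.5, 5.4]
gripper_width: 0.0463
```

```bash
python3 -m inch '[[0,0,-0.002,0,0,0],[0,0,-0.004,0,0,0],[0,0,-0.006,0,0,0],[0,0,-0.008,0,0,0],[0,0,-0.01,0,0,0]]'
python3 -m inch '[[0,0,-0.004,0,0,0],[0,0,-0.008,0,0,0],[0,0,-0.012,0,0,0],[0,0,-0.016,0,0,0],[0,0,-0.02,0,0,0]]'
```

```text
t: 11.35
ee_pos: [0.6326, 0.1194, 0.0865]
orientation: [-2.378, -2.053, 0.0]
contact_force: [0.7, 0.1, -0.2]
gripper_width: 0.0461
t: 11.85
ee_pos: [0.6327, 0.1194, 0.1069]
orientation: [2.378, 2.053, 0.0]
contact_force: [0.8, -0.0, -2.1]
gripper_width: 0.0462
```

```bash
python3 -m inch '[[0,0,-0.007,0,0,0],[0,0,-0.014,0,0,0],[0,0,-0.021,0,0,0],[0,0,-0.028,0,0,0],[0,0,-0.035,0,0,0]]'
python3 -m inch '[[0,0,-0.01,0,0,0],[0,0,-0.02,0,0,0],[0,0,-0.028,0,0,0],[0,0,-0.033,0,0,0],[0,0,-0.035,0,0,0]]'
python3 -m inch '[[0,0,0,0,0,0],[0,0,0,0,0,0],[0,0,0,0,0,0],[0,0,0,0,0,0],[0,0,0,0,0,0]]'
python3 - <<'E'
from h import *
row([.633,.1187,.177],-8.4)
c=cap('wrist');cap('scene','s6.png')
i=cv2.imread('pics/s6.png')[150:400,250:450]
i=cv2.resize(i,None,fx=2,fy=2,interpolation=cv2.INTER_CUBIC)
w=cv2.resize(c['img'][:,:,::-1],(400,300)); w=cv2.copyMakeBorder(w,0,200,0,0,cv2.BORDER_CONSTANT)
cv2.imwrite('pics/f.png',np.hstack([i,w]))
E
```

```text
t: 12.35
ee_pos: [0.6327, 0.1194, 0.1422]
orientation: [2.378, 2.053, 0.0]
contact_force: [0.3, 0.3, -1.5]
gripper_width: 0.0463
t: 12.85
ee_pos: [0.6329, 0.1194, 0.1772]
orientation: [2.377, 2.053, 0.001]
contact_force: [0.5, 0.0, -2.1]
gripper_width: 0.0461
t: 13.35
ee_pos: [0.6325, 0.1194, 0.1762]
orientation: [-2.378, -2.053, 0.001]
contact_force: [-0.2, -0.0, -1.3]
gripper_width: 0.0458
row [-0.0006  0.0006 -0.0008] [-0.0001  0.      0.0001] t 13.35 pos [0.6325 0.1194 0.1762] F [-0.2 -0.  -1.3] w 0.0458
```

View pics/f.png

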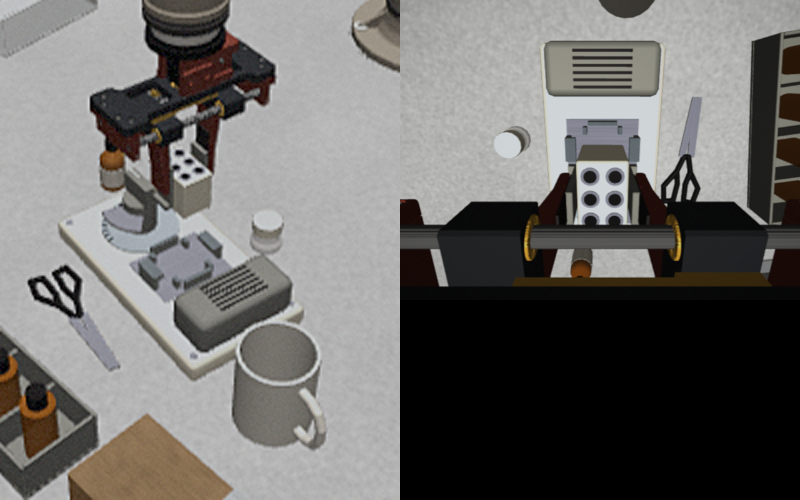

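The cassette hangs clear of the unit. In the wrist view the port rows are at 283/320/352, against 283/320/353 when seated, so it hasn't tilted. I'm handing in.

```bash
python3 -c "
from h import *
job_done();s=status.observe();print(s['t'],s['ee_pos'],s['gripper_width'],s['contact_force'])"
```

```text
the job is handed in; nothing more can be done
the job is handed in; nothing more can be done
```

The cassette is out of the unit. It is held by both catches about 10 cm above its seat, and the dial is left at zero. I handed the job in at about 13.4 s of the 48 s allowed.

- **Dial:** I gripped the bar and turned it about 85° clockwise. A close look after releasing showed the pointer on the long zero mark and the segment clear of the ledge. I did not zoom in on the dial again after the lift, but nothing touched it.
- **Catches:** the gripper closed to 46 mm. That is slightly under the 48 mm given for fully pressed, which I put down to some give at the pads, and it crept from 46.3 to 45.8 mm by the end.
- **Lift:** I lifted straight up from a TCP height of 0.077 m to 0.176 m. The force reading fell to about -1.3 to -2.1 N, which fits the cassette's weight.
- **Level:** in the wrist view the port rows sit within a pixel of where they were when seated, so the cassette has not tilted or slipped.
- **Other objects:** those in view look undisturbed, and the readings after each move never showed more than a few newtons.

The last status check, after handing in, returned no numbers because the robot was already closed off.

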